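# Lock the battery hatch of the passed score counter

### The arm

A 6-joint arm with a two-finger parallel gripper is mounted at the origin on the work surface. World frame = base frame: x ahead of the robot, y to its left, z up, the work surface at z = 0. Lengths are in mm, angles in rad, forces in N, time in s.
With the tool pointing down it reaches from about 350 to 800 mm from the base axis. Payload 7.3 kg.
Tool frame: the origin (TCP) lies at the very end of the fingers, on their centre line; the grasp point (between the pads) lies 19 mm behind it; z points along the fingers, y is the line along which they close (so a half turn about z gives the same grasp; the last joint's range is limited). The gripper opens to 85 mm and grips with 20 to 120 N. Pads are 22 mm wide; open, the fingers measure 114 mm over their backs; the gripper's body (76 mm by 85 mm) begins 54 mm behind the grasp point. The pads swing forward as they close: fully open they stand 13 mm farther back than shut.
Start: joints at [1.121, 0.342, 1.524, -0, 1.275, -0.146], TCP at [157.038, 500.983, 231.322] pointing down, gripper open.
Joint ranges: [-2.53, 2.53], [-0.77, 2.02], [0.04, 2.7], [-1, 4.14], [0.28, 2.66], [-3.11, 3.11]. Speed limits (rad/s): [2.57, 2.57, 3.14, 3.14, 3.14, 3.14].

### API

Orientations are given as [roll, pitch, yaw] about the fixed x, y, z axes, in that order (R = Rz(yaw) Ry(pitch) Rx(roll)).
In Python, from rig import sense, viewer, order gives the robot as it stands. The module is installed in compiled form; this text tells all that it offers.
- The arm moves only by the tool play_rows, never from a script. Its argument "steps" is a list of rows, each a list of 7 numbers: the turn, a rotation vector about the tool's x, y, z in rad, then the shift along the tool's x, y, z in cm, then the finger opening in cm, from 0 to 8.54. In form: [[ax, ay, az, dx, dy, dz, hand], ...]. A call has 1 to 20 rows; each row is the pose to reach, as a shift and turn from the pose commanded when the call began, along the tool's axes at that moment; what a row does not reach only later rows make up. A row lasts 1/12 s, in which the tool goes at most 41.7 mm and 7.16 degrees, less where a joint would pass 70% of its speed; a pose out of reach is approached as far as the arm can. A call with a gripper value outside its range is refused whole. The fingers move at their own pace and stop on an object; "grip_force" is the grip in N (left out, the last holds). Time passes only in rows, so rows that repeat a pose let the fingers close. It gives the time, the measured TCP pose, the force, the opening and the grip force at its end, in the units of the state.
- sense(): the state, without advancing time (a new reading comes with each control period).
- viewer.grab_frame(name): name is "side" or "top" or "wrist"; returns a dict with "pixels" (400x640x3 uint8, red, green, blue), "mtx" (3x3 intrinsics, pixels), "k1" (the pictures are not rectified: a ray, as slopes to the right and down, at radius r is drawn at 1 + k1 r^2 times it, then the intrinsics apply), "T" (4x4, takes a point from camera to world coordinates); the wrist camera has in their place "hand_eye" (4x4, takes a point from camera to tool coordinates, whose origin is the TCP and whose axes are the flange's). Camera axes: x right, y down, z forward; pixel columns grow to the right and rows downward; lengths in mm; the calibration is good to about 2 mm. A picture is of the moment at which its call begins: read the wrist's pose just before it. There is no depth.
- order.hand_in(): hands the job in; it is judged then, once.
The state is a dict: "time_s": time; "joint_pos": joint angles; "qd": joint speeds; "joint_torque": joint torques, N m; "eef_pos": TCP position; "tool_rot": TCP orientation; "contact_force": force on the tool from outside, world axes, zero at the start; "torque": the same for the moment, N m; "gripper_width": opening from 0.0 (shut) to 1.0 (fully open); "grip_force": force on a finger pad.
Only numpy, scipy, OpenCV 4.12 (cv2) and the standard library are available. Lean on these libraries where they do the work, as an engineer would, in place of code of your own. Each camera call takes 0.05 s, during which the arm holds its last target. There are 200 camera calls.

### The job

Two pool-table score counters lie face down with their battery-hatch screws loose; the green tag means passed, the red tag means rejected. Take the orange key from its wooden stand and with it turn the green-tagged counter's screw clockwise until it is fully home, then put the key back upright in its stand and let go. Leave the red-tagged counter's screw as it is, keep your fingers off the green-tagged counter, and do not disturb the mug, the chalk or the tin.

Things in the scene. Friction and masses are not known exactly. Their poses are not given: they have to be found in the camera images.
- key: loose key, 0.1 to 0.17 kg, upright in the stand: steel blade 26 mm wide, 4 mm thick, 36 mm long below a round collar (46 mm across, 6 mm thick); above it a square flat-sided orange handle 24 x 24 mm, 42 to 102 mm above the tip; black stripe on its top along the blade's width. Origin: centre of the blade's lower edge (tip); x along the blade's width, z up the handle
- stand: the key's stand, fixed to the bench: wooden block 80 x 80 mm, 45 mm high, with a slot through its top, 36 mm along x and 16 mm along y, that takes the blade loosely. Origin: centre of its underside on the bench, z up. Key home: collar resting on the block, tip 9 mm above this origin, blade along x, either way round
- pass_unit: green-tagged score counter, face down, fixed to the bench: grey case 150 x 110 mm, 50 mm high to its black hatch, green tag 26 x 60 mm flat on top. White marks on the hatch, along x either side of the screw, show the slot's line when home. Origin: centre of the underside, on the bench; x along the 150 mm side (tag at x = +48 mm, screw at x = -22 mm), z up
- reject_unit: red-tagged score counter, face down, fixed to the bench: grey case 150 x 110 mm, 50 mm high to its black hatch, red tag 26 x 60 mm flat on top. Leave its screw alone. Origin: centre of the underside, on the bench; x along the 150 mm side (tag at x = +48 mm, screw at x = -22 mm), z up
- pass_slot (a point): slotted screw of the green-tagged counter: dark head 48 mm across with two brass bars 32 mm long, 10 wide, 10 high on top; between them the open-ended slot, 11 mm wide, bevelled at 45 deg in its upper 4 mm to 19 mm at the mouth. Point: on the screw's axis on the slot's floor, 54 mm above the bench; x along the slot, z up; turns with the screw. Blade play: 0.3 rad
- reject_slot (a point): slotted screw of the red-tagged counter: dark head 48 mm across with two brass bars 32 mm long, 10 wide, 10 high on top; between them the open-ended slot, 11 mm wide, bevelled at 45 deg in its upper 4 mm to 19 mm at the mouth. Point: on the screw's axis on the slot's floor, 54 mm above the bench; x along the slot, z up; turns with the screw
- reject_mark (a point): a point on the floor of the red-tagged counter's screw slot, 18 mm from the screw's axis; it moves only if that screw is turned
- pass_screw (a joint): turn of the green-tagged counter's screw, rad, growing clockwise seen from above, 0 (loose) to 1.2 (home: firm stop, slot along the counter's x). Starts between 0 and 0.25. Stiff (about 0.08 N m), stays where it is left, does not rise or sink; the slot's heading is the counter's yaw + 1.2 - this value
- reject_screw (a joint): the same for the red-tagged counter's screw
- mug: blue mug, loose, 80 mm across, 85 mm high; origin: centre of the underside
- chalk: blue cube of cue chalk, loose, 24 mm; origin: centre of the underside
- tin: red tin, loose, 60 mm across, 50 mm high; origin: centre of the underside
Mind the look-alikes: they are no part of the job. What is meant by the key is not yellow, and is the smaller of those in its own colour.

How it is judged (in metres and radians):
On the way, in this order (a step that is already met when the one before it is completed fails the run):
1. the key's blade is in the slot of the green-tagged counter's still loose screw (z of key in the frame of pass_slot below 0.005 m and horizontal distance between key and pass_slot below 0.012 m and value of joint pass_screw below 0.7 rad), for 0.1 s.
2. the key, in the slot, has turned that screw home (z of key in the frame of pass_slot below 0.005 m and horizontal distance between key and pass_slot below 0.012 m and value of joint pass_screw above 1.08 rad), for 0.1 s.
At the end, for the whole second after the job is handed in: The green-tagged counter's screw is home (over 1.06 of 1.2 rad), the red-tagged one's is as it was (mark within 5 mm), and the key is at rest upright (within 0.12 rad) in the stand (tip within 12 mm of its centre, 5 to 13 mm above its underside) (value of joint pass_screw above 1.06 rad and distance of reject_mark from where it was at the start of the episode below 0.005 m and horizontal distance between key and stand below 0.012 m and z of key in the frame of stand between 0.005 and 0.013 m and angle between key's own z axis and vertical below 0.12 rad and linear speed of key below 0.02 m/s); the robot touches nothing.
It fails at once if the red-tagged counter's screw was turned (its mark moved more than 5 mm) (distance of reject_mark from where it was at the start of the episode above 0.005 m).
It fails at once if the fingers pressed on the green-tagged counter (over 2 N) (contact force between the fingers and pass_unit above 2 N).
It fails at once if the mug, the chalk or the tin was moved more than 20 mm (distance of any of mug, chalk, tin from where it was at the start of the episode above 0.02 m).
It also fails if it takes over 51 s, if anything falls off the work surface, if the arm or the gripper's body presses on something with over 40 N, if the wrist force passes 120 N, or if a joint passes its speed limit or range.

## Working session

There is one attempt and no reset: what is moved stays moved. The work goes in short steps, Python scripts to look and compute and a tool call to move; the robot and the scene stay as the last step left them, time stands still between calls to the robot, and variables do not carry over. Pictures are saved under pics/ and viewed, at most 12 in all, crops included, and the job is handed in when it is done.

Besides the shell and the picture viewer there is one more tool, called after ">>>" in YAML: its name, and indented under it one key for each argument. play_rows: Moves the arm, as the interface text tells. Its arguments: {"type":"object","properties":{"steps":{"type":"array","items":{"type":"array","items":{"type":"number"}}},"grip_force":{"type":"number"}},"required":["steps"]}

```bash
mkdir -p pics; cat > h.py <<'E'
import numpy as np, cv2
from scipy.spatial.transform import Rotation as R
from rig import sense, viewer, order
def grab(n):
    s=sense(); f=viewer.grab_frame(n)
    if n=="wrist":
        T=np.eye(4); T[:3,:3]=R.from_euler('xyz',s['tool_rot']).as_matrix(); T[:3,3]=s['eef_pos']
        f['T']=T@f['hand_eye']
    return f
def ray(f,uv):
    d=np.array([[f['k1'],0,0,0]],float)
    # iterative inverse
    p=np.linalg.inv(f['mtx'])@np.array([uv[0],uv[1],1.]); x=p[:2].copy()
    for _ in range(30): x=p[:2]/(1+f['k1']*(x@x))
    return f['T'][:3,3], f['T'][:3,:3]@np.array([x[0],x[1],1.])
def onz(f,uv,z):
    o,d=ray(f,uv); return o+d*(z-o[2])/d[2]
def proj(f,P):
    c=np.linalg.inv(f['T'])@np.append(P,1.); x=c[:2]/c[2]; x=x*(1+f['k1']*(x@x))
    return (f['mtx']@np.append(x,1.))[:2]
def save(f,n): cv2.imwrite(f'pics/{n}.png',f['pixels'][:,:,::-1])
E
python3 - <<'E'
from h import *
import pickle
for n in('top','side','wrist'):
    f=grab(n); save(f,n+'0'); pickle.dump(f,open(n+'0.pkl','wb')); print(n,f['mtx'].tolist(),f['k1'],f['T'].round(2).tolist())
print(sense())
E
```

```text
top [[486.38187979607795, 0.0, 316.5807822102146], [0.0, 486.38187979607795, 199.7925364083668], [0.0, 0.0, 1.0]] 0.003535883997765943 [[0.02, -0.99, 0.11, 401.37], [-1.0, -0.03, -0.03, 19.88], [0.03, -0.11, -0.99, 1583.37], [0.0, 0.0, 0.0, 1.0]]
side [[489.1058573706365, 0.0, 314.0190763773246], [0.0, 489.1058573706365, 206.47875778083016], [0.0, 0.0, 1.0]] 0.0012700175376968643 [[0.66, -0.57, 0.49, -31.62], [-0.75, -0.5, 0.43, -537.11], [0.01, -0.65, -0.76, 1004.66], [0.0, 0.0, 0.0, 1.0]]
wrist [[320.44448930440086, 0.0, 316.4945359542349], [0.0, 320.44448930440086, 193.28678677090915], [0.0, 0.0, 1.0]] -0.050616597285835035 [[0.3, 0.91, 0.28, 85.87], [0.95, -0.29, -0.09, 522.75], [-0.0, 0.29, -0.96, 373.56], [0.0, 0.0, 0.0, 1.0]]
{'time_s': 0.15, 'joint_pos': array([ 1.12100592e+00,  3.42564877e-01,  1.52478893e+00,  9.58257099e-06,
        1.27541288e+00, -1.45989860e-01]), 'qd': array([ 0.00053127, -0.00339223, -0.00399455,  0.00029488, -0.00142543,
        0.00166182]), 'joint_torque': array([ 1.37729719e-03, -4.33908033e+01, -2.46150076e+01, -4.56184500e-05,
        5.61540102e-03, -3.14260042e-06]), 'eef_pos': array([156.89225036, 500.69448693, 230.78749557]), 'tool_rot': array([-3.14043244e+00, -1.79856102e-04,  2.83778921e+00]), 'contact_force': array([-0.31699149, -0.05196704, -0.41803955]), 'torque': array([ 0.03845469,  0.00368593, -0.02589532]), 'grip_force': 0.0, 'gripper_width': 0.9986528427438646}
```

View pics/top0.png

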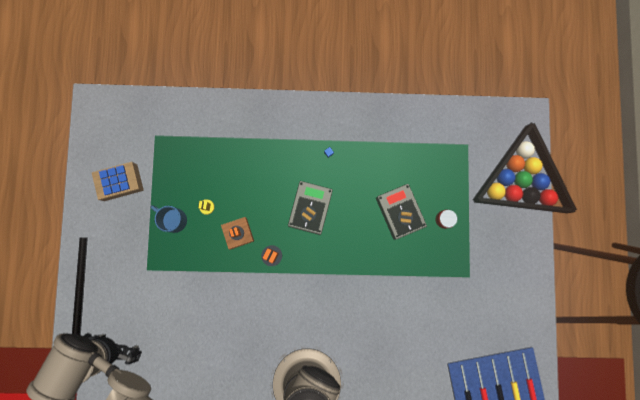

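View pics/side0.png

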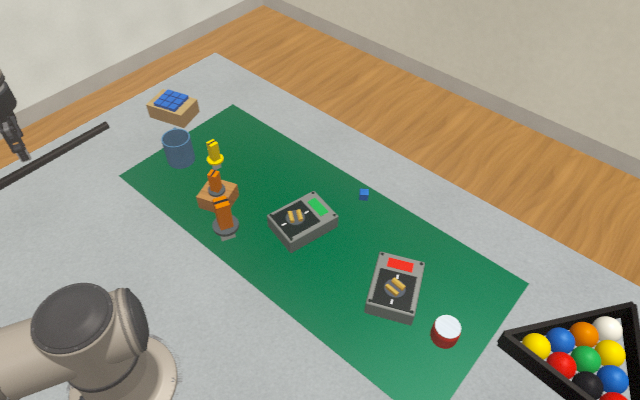

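The top view shows the key in its stand at about (236,232), with the big orange look-alike at (271,255) and a yellow one at (206,207). The green-tagged unit is at (310,207), its screw at about (308,213), and the red unit is at (401,211). Next come rough positions.

```bash
python3 - <<'E'
from h import *
import pickle
f=pickle.load(open('top0.pkl','rb')); g=pickle.load(open('side0.pkl','rb'))
hsv=cv2.cvtColor(f['pixels'],cv2.COLOR_RGB2HSV)
for n,lo,hi,z,box in [('green',(50,120,120),(75,255,255),50,(290,175,335,240)),('orange',(5,170,120),(16,255,255),111,(222,222,250,242)),('bigor',(5,170,120),(16,255,255),100,(256,244,285,268)),('wood',(5,60,60),(20,200,255),45,(215,210,258,252))]:
    m=cv2.inRange(hsv,lo,hi); k=np.zeros_like(m); x0,y0,x1,y1=box; k[y0:y1,x0:x1]=255; m&=k
    p=cv2.findNonZero(m); r=cv2.minAreaRect(p); print(n,len(p),r,onz(f,r[0],z).round(1))
for n,uv,z in[('screw',(308.5,213.5),60),('mug',(171,219),80),('tin',(447,219),50),('chalk',(329,153),20),('ylw',(206,207),100)]: print(n,onz(f,uv,z).round(1))
c=cv2.resize(f['pixels'][170:280,190:345],None,fx=5,fy=5,interpolation=cv2.INTER_CUBIC); cv2.imwrite('pics/c1.png',c[:,:,::-1])
E
```

```text
green 1217 ((312.0, 207.0), (64.0, 44.0), 90.0) [550.6  -4.9  50. ]
orange 50 ((233.97059631347656, 231.8824005126953), (7.518604278564453, 8.246211051940918), 75.96376037597656) [463.6 229.2 111. ]
bigor 102 ((269.60003662109375, 255.30003356933594), (11.180339813232422, 10.733125686645508), 26.56505012512207) [395.9 120.7 100. ]
wood 608 ((236.90000915527344, 232.7000274658203), (25.298221588134766, 25.93067741394043), 71.56504821777344) [464.  229.3  45. ]
screw [528.9   5.8  60. ]
mug [499.9 427.7  80. ]
tin [ 523.  -435.3   50. ]
chalk [732.4 -56.8  20. ]
ylw [537.7 318.7 100. ]
```

View pics/c1.png

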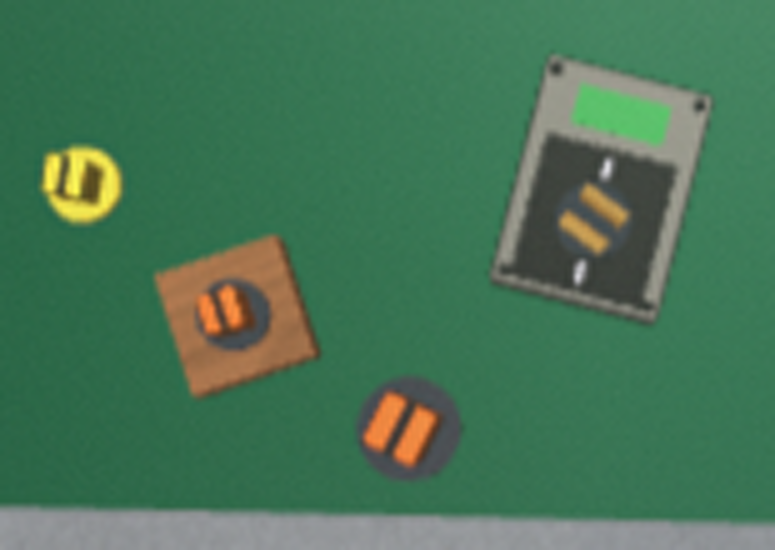

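View pics/wrist0.png

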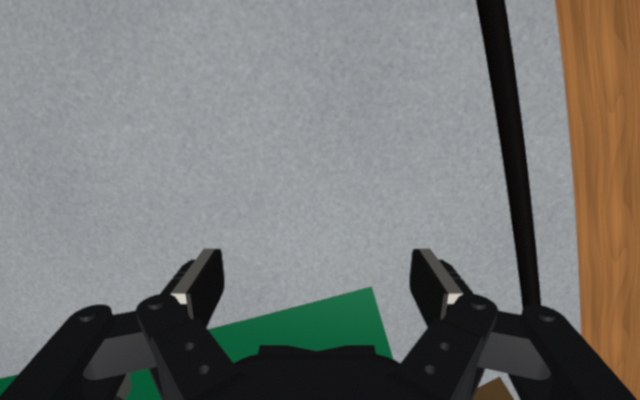

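The crop confirms the small orange key in the stand (stripe close to image-vertical), the green tag up and to the right of its screw, and the bars running down-right. Next I move above the key for a close look.

```bash
cat >> h.py <<'E'
def row(x,y,z,yaw):
    s=sense(); Rc=R.from_euler('xyz',s['tool_rot']); Rt=R.from_euler('xyz',[np.pi,0,yaw])
    d=Rc.inv().apply(np.array([x,y,z])-s['eef_pos'])/10; w=(Rc.inv()*Rt).as_rotvec()
    print('row',w.round(4).tolist(),d.round(3).tolist(),'norm mm',round(float(np.linalg.norm(d)*10),1),'t',s['time_s'],'F',s['contact_force'].round(1),'w',s['gripper_width'])
E
python3 - <<'E'
from h import *
row(464,229,250,1.87)
E
```

```text
row [-0.0012, 0.0004, 0.9678] [-37.432, -16.74, -1.909] norm mm 410.5 t 0.15 F [-0.3 -0.1 -0.4] w 0.9986528427438646
```

>>> play_rows:
  steps:
    - [0, 0, 0.968, -37.43, -16.74, -1.91, 8.5]
    - [0, 0, 0.968, -37.43, -16.74, -1.91, 8.5]
    - [0, 0, 0.968, -37.43, -16.74, -1.91, 8.5]
    - [0, 0, 0.968, -37.43, -16.74, -1.91, 8.5]
    - [0, 0, 0.968, -37.43, -16.74, -1.91, 8.5]
    - [0, 0, 0.968, -37.43, -16.74, -1.91, 8.5]
    - [0, 0, 0.968, -37.43, -16.74, -1.91, 8.5]
    - [0, 0, 0.968, -37.43, -16.74, -1.91, 8.5]
    - [0, 0, 0.968, -37.43, -16.74, -1.91, 8.5]
    - [0, 0, 0.968, -37.43, -16.74, -1.91, 8.5]
    - [0, 0, 0.968, -37.43, -16.74, -1.91, 8.5]
    - [0, 0, 0.968, -37.43, -16.74, -1.91, 8.5]
    - [0, 0, 0.968, -37.43, -16.74, -1.91, 8.5]
    - [0, 0, 0.968, -37.43, -16.74, -1.91, 8.5]
    - [0, 0, 0.968, -37.43, -16.74, -1.91, 8.5]
    - [0, 0, 0.968, -37.43, -16.74, -1.91, 8.5]

```text
time_s: 1.48
eef_pos: [463.3, 230.2, 250.5]
tool_rot: [3.142, -0.0, 1.872]
contact_force: [0.1, 0.6, 0.1]
gripper_width: 0.995
grip_force: 0.0
```

```bash
python3 - <<'E'
from h import *
import pickle
f=grab('wrist'); save(f,'w1'); pickle.dump(f,open('w1.pkl','wb')); s=sense(); print(s['eef_pos'],s['tool_rot'])
E
```

```text
[463.47642828 230.07580093 250.54224439] [ 3.14141144e+00 -8.23662103e-05  1.87149738e+00]
```

View pics/w1.png

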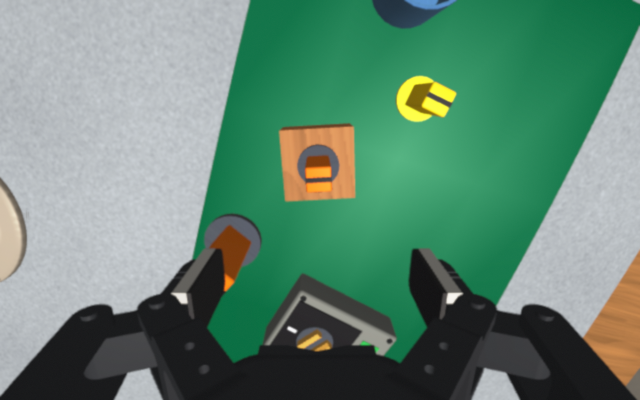

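The wrist view shows the stand's top with corners near (280,130), (354,125), (355,198) and (285,201), and the key's top at about (318,180) with its stripe horizontal.

```bash
python3 - <<'E'
from h import *
import pickle
f=pickle.load(open('w1.pkl','rb')); px=f['pixels']
hsv=cv2.cvtColor(px,cv2.COLOR_RGB2HSV)
for uv in [(280,130),(354,125),(355,198),(285,201)]: print(onz(f,uv,45).round(1))
# non-green region -> stand outline
m=(~cv2.inRange(hsv,(35,60,20),(90,255,255)))[100:212,262:375].copy()
cs,_=cv2.findContours(m,cv2.RETR_EXTERNAL,cv2.CHAIN_APPROX_NONE); c=max(cs,key=cv2.contourArea)+np.array([262,100])
W=np.array([onz(f,p[0].astype(float),45)[:2] for p in c],np.float32); print('stand',cv2.minAreaRect(W))
m=cv2.inRange(hsv,(4,190,170),(18,255,255)); k=np.zeros_like(m);k[140:200,295:340]=255; m&=k
p=cv2.findNonZero(m)[:,0].astype(float); print('px',p.min(0),p.max(0))
for r in range(150,196): print(r,' '.join('%3d,%3d'%(hsv[r,x,1],hsv[r,x,2]) for x in (308,312,318,324,328)))
print('proj key top exp',[proj(f,np.array([463.5,229.,z])).round(1) for z in (51,111)])
E
```

```text
[413.7 256.3  45. ]
[487.9 285.   45. ]
[515.9 207.8  45. ]
[440.6 180.6  45. ]
stand ((463.333740234375, 233.67105102539062), (80.46686553955078, 83.36250305175781), 20.41119384765625)
px [305. 166.] [331. 191.]
150  36,107  36,107  36,107  35,108  37,109
151  38,108  38,108  35,108  35,108  35,108
152  35,108  38,108  36,107  35,108  35,108
153  38,108  36,107  34,106  31,106  33,107
154  31,106  27,104  18,100  21, 99  20,102
155  16, 97  33,101  63,106 104,110  33,100
156  94,109 137,115 169,118 191,120  92,108
157 180,119 211,121 222,122 226,122 140,115
158 221,121 224,122 224,123 226,123 174,119
159 222,122 224,123 226,123 230,123 189,120
160 224,123 228,123 226,123 228,123 202,121
161 224,123 226,124 226,124 224,123 215,121
162 228,123 228,123 224,124 222,124 218,123
163 228,123 226,124 224,124 228,123 222,123
164 224,124 226,124 222,124 228,123 224,124
165 226,125 227,126 223,129 229,135 228,141
166 229,139 228,150 230,165 233,183 228,195
167 231,192 230,207 227,227 224,239 218,244
168 228,242 222,246 217,250 207,252 204,253
169 220,253 214,253 205,254 200,254 197,254
170 213
[... 500 characters left out ...]
,109 118,128 138,152
182 148,145 153,155 180,210 181,222 184,235
183 198,230 197,236 202,253 200,253 196,254
184 213,253 209,253 207,254 202,254 198,254
185 216,254 212,254 208,254 203,254 199,254
186 217,254 212,254 207,254 203,254 199,254
187 217,254 213,254 208,254 203,254 199,254
188 217,254 212,254 207,254 203,254 200,254
189 217,254 213,254 209,254 204,254 202,254
190 216,254 213,254 208,253 204,254 202,253
191 210,252 205,251 200,245 190,248 188,240
192 187,241 180,235 168,213 158,229 160,218
193 157,224 153,222 150,208 147,221 149,209
194 148,219 147,220 148,212 147,222 148,210
195 149,218 146,220 148,213 147,222 148,210
proj key top exp [array([316.7, 168.4]), array([316.7, 182.6])]
```

```bash
python3 - <<'E'
from h import *
import pickle
f=pickle.load(open('w1.pkl','rb'))
c=cv2.resize(f['pixels'][115:210,265:375],None,fx=7,fy=6,interpolation=cv2.INTER_CUBIC); cv2.imwrite('pics/c2.png',c[:,:,::-1])
E
```

```text
(no output)
```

View pics/c2.png

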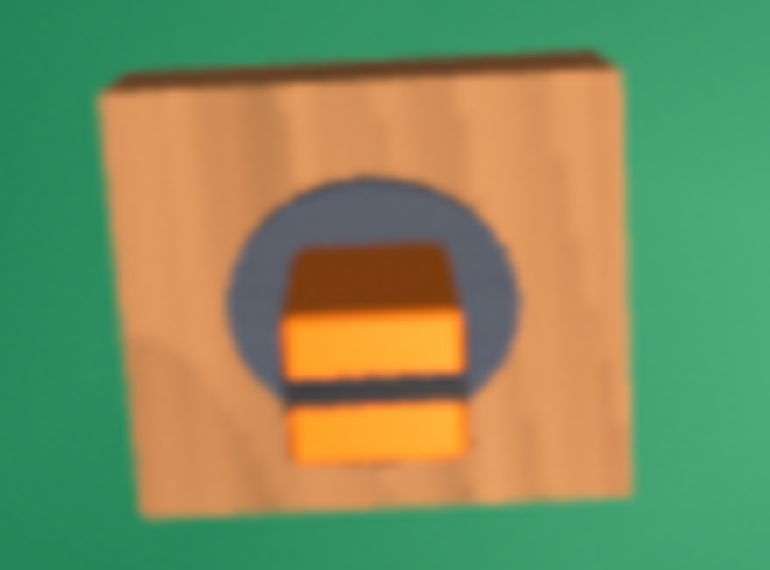

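```bash
python3 - <<'E'
from h import *
import pickle
f=pickle.load(open('w1.pkl','rb'))
cv=lambda L:[(265+(a+.5)/7-.5,115+(b+.5)/6-.5) for a,b in L]
def quad(L,z):
    P=np.array([onz(f,p,z)[:2] for p in cv(L)]); e=np.roll(P,-1,0)-P
    print(z,'c',P.mean(0).round(1),'len',np.linalg.norm(e,axis=1).round(1),'yaw',np.arctan2(e[:,1],e[:,0]).round(3))
quad([(98,93),(624,70),(633,497),(139,519)],45)
quad([(281,316),(463,307),(467,456),(292,466)],111)
a,b=[onz(f,p,111) for p in cv([(285,392),(468,383)])]; print('stripe',((a+b)/2).round(1),np.arctan2(*(b-a)[[1,0]]))
print('collar',[onz(f,p,51).round(1) for p in cv([(374,302),(228,302),(520,302),(374,177)])])
row(464,229,250,1.87)
E
```

```text
45 c [464.  232.1] len [80.7 80.  80.8 80.4] yaw [ 0.352 -1.218 -2.786  1.923]
111 c [463.9 232.5] len [23.4 23.2 23.  23.5] yaw [ 0.36  -1.234 -2.771  1.923]
stripe [464.  232.5 111. ] 0.3606421200578219
collar [array([463.7, 233.2,  51. ]), array([442.1, 226.4,  51. ]), array([485.4, 239.9,  51. ]), array([457. , 254.8,  51. ])]
row [0.0002, -0.0001, 0.0015] [-0.118, 0.018, 0.054] norm mm 1.3 t 1.5333 F [ 0.4 -1.   0.5] w 0.9982052600795961
```

```bash
python3 - <<'E'
from h import *
row(464,232.5,150,1.926);row(464,232.5,62,1.926)
E
```

```text
row [0.0002, -0.0001, -0.0545] [0.215, 0.12, 10.054] norm mm 100.6 t 1.5333 F [ 0.4 -1.   0.5] w 0.9982052600795961
row [0.0002, -0.0001, -0.0545] [0.214, 0.118, 18.854] norm mm 188.6 t 1.5333 F [ 0.4 -1.   0.5] w 0.9982052600795961
```

>>> play_rows:
  steps:
    - [0, 0, -0.0545, 0.21, 0.12, 3.5, 8.5]
    - [0, 0, -0.0545, 0.21, 0.12, 7.0, 8.5]
    - [0, 0, -0.0545, 0.21, 0.12, 10.0, 8.5]
    - [0, 0, -0.0545, 0.21, 0.12, 12.5, 8.5]
    - [0, 0, -0.0545, 0.21, 0.12, 15, 8.5]
    - [0, 0, -0.0545, 0.21, 0.12, 17, 8.5]
    - [0, 0, -0.0545, 0.21, 0.12, 18.3, 8.5]
    - [0, 0, -0.0545, 0.21, 0.12, 18.85, 8.5]
    - [0, 0, -0.0545, 0.21, 0.12, 18.85, 8.5]
    - [0, 0, -0.0545, 0.21, 0.12, 18.85, 5]
    - [0, 0, -0.0545, 0.21, 0.12, 18.85, 3.5]
    - [0, 0, -0.0545, 0.21, 0.12, 18.85, 2.8]
    - [0, 0, -0.0545, 0.21, 0.12, 18.85, 2.4]
    - [0, 0, -0.0545, 0.21, 0.12, 18.85, 2]
    - [0, 0, -0.0545, 0.21, 0.12, 18.85, 1]
    - [0, 0, -0.0545, 0.21, 0.12, 18.85, 1]
    - [0, 0, -0.0545, 0.21, 0.12, 18.85, 1]
    - [0, 0, -0.0545, 0.21, 0.12, 18.85, 1]
  grip_force: 60

```text
time_s: 3.03
eef_pos: [465.1, 231.8, 62.7]
tool_rot: [3.14, -0.0, 1.924]
contact_force: [-1.4, -0.3, 5.6]
gripper_width: 0.272
grip_force: 59.5
```

```bash
python3 - <<'E'
from h import *
row(464,232.5,190,1.926); s=sense(); print(s['eef_pos'],s['tool_rot'],s['grip_force'])
E
```

```text
row [0.0015, -0.0, -0.0017] [0.106, -0.063, -12.732] norm mm 127.3 t 3.0333 F [-1.4 -0.3  5.6] w 0.271633573778893
[465.13304218 231.79903269  62.67745635] [ 3.14008449e+00 -4.18087397e-05  1.92425819e+00] 59.5343291759491
```

>>> play_rows:
  steps:
    - [0, 0, 0, 0.05, -0.03, 0, 1]
    - [0, 0, 0, 0.05, -0.03, -0.6, 1]
    - [0, 0, 0, 0.1, -0.06, -2, 1]
    - [0, 0, 0, 0.1, -0.06, -4, 1]
    - [0, 0, 0, 0.1, -0.06, -7, 1]
    - [0, 0, 0, 0.1, -0.06, -10.5, 1]
    - [0, 0, 0, 0.1, -0.06, -14, 1]
    - [0, 0, 0, 0.1, -0.06, -17, 1]
    - [0, 0, 0, 0.1, -0.06, -17, 1]
    - [0, 0, 0, 0.1, -0.06, -17, 1]
  grip_force: 100

```text
time_s: 3.87
eef_pos: [464.2, 232.6, 233.5]
tool_rot: [3.138, -0.0, 1.924]
contact_force: [-0.3, 0.5, -0.9]
gripper_width: 0.273
grip_force: 98.1
```

```bash
python3 - <<'E'
from h import *
row(561,-18,232,2.5)
E
```

```text
row [0.0034, 0.001, -0.5757] [-26.859, 0.406, 0.147] norm mm 268.6 t 3.8667 F [-0.3  0.5 -0.9] w 0.27324857692946786
```

>>> play_rows:
  steps:
    - [0, 0, -0.1, -3, 0.05, 0.15, 1]
    - [0, 0, -0.2, -6.5, 0.1, 0.15, 1]
    - [0, 0, -0.3, -10, 0.15, 0.15, 1]
    - [0, 0, -0.4, -14, 0.2, 0.15, 1]
    - [0, 0, -0.5, -18, 0.3, 0.15, 1]
    - [0, 0, -0.576, -22, 0.35, 0.15, 1]
    - [0.003, 0.001, -0.576, -25, 0.4, 0.15, 1]
    - [0.003, 0.001, -0.576, -26.9, 0.4, 0.15, 1]
    - [0.003, 0.001, -0.576, -26.9, 0.4, 0.15, 1]
    - [0.003, 0.001, -0.576, -26.9, 0.4, 0.15, 1]
    - [0.003, 0.001, -0.576, -26.9, 0.4, 0.15, 1]

```text
time_s: 4.78
eef_pos: [559.6, -17.9, 228.9]
tool_rot: [-3.138, -0.005, 2.5]
contact_force: [0.4, -0.1, -1.2]
gripper_width: 0.266
grip_force: 97.9
```

```bash
python3 - <<'E'
from h import *
import pickle
f=grab('wrist'); pickle.dump(f,open('w2.pkl','wb')); s=sense(); print(s['eef_pos'],s['tool_rot'])
print(proj(f,np.array([529,6,64])))
c=cv2.resize(f['pixels'][60:400,140:500],None,fx=2,fy=1.75,interpolation=cv2.INTER_CUBIC); cv2.imwrite('pics/c3.png',c[:,:,::-1])
E
```

```text
[559.78758905 -17.50063199 229.41681016] [-3.1384387  -0.00407108  2.5011917 ]
[318.13688723 136.11992849]
```

View pics/c3.png

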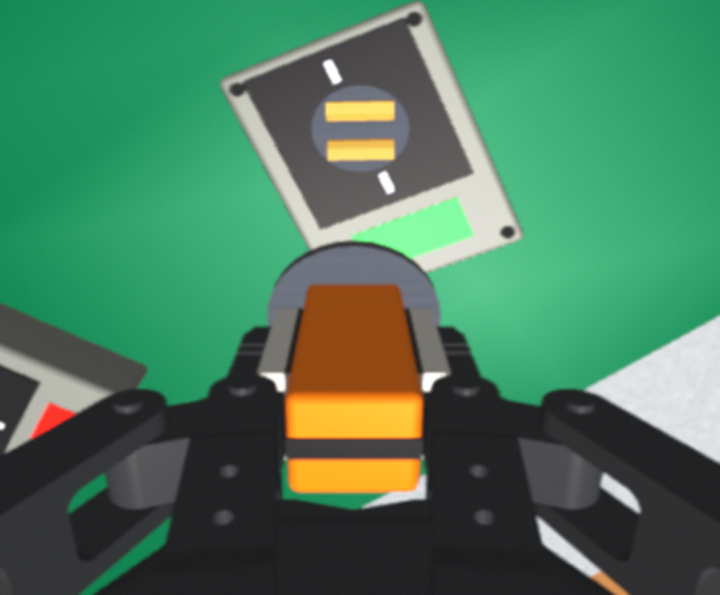

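The wrist view shows the screw's brass bars horizontal at about (320,133) full-frame, already lined up with the key's stripe. Now I measure the bars and white marks.

```bash
python3 - <<'E'
from h import *
import pickle
f=pickle.load(open('w2.pkl','rb')); px=f['pixels']; hsv=cv2.cvtColor(px,cv2.COLOR_RGB2HSV)
m=cv2.inRange(hsv,(12,90,90),(32,255,255)); k=np.zeros_like(m); k[105:160,290:350]=255; m&=k
cs,_=cv2.findContours(m,cv2.RETR_EXTERNAL,cv2.CHAIN_APPROX_NONE)
C=[]
for c in cs:
    if cv2.contourArea(c)<40: continue
    W=np.array([onz(f,p[0].astype(float),64)[:2] for p in c],np.float32); r=cv2.minAreaRect(W); b=cv2.boxPoints(r); e=b[1]-b[0]; e2=b[2]-b[1]; e=e if np.linalg.norm(e)>np.linalg.norm(e2) else e2
    print(cv2.boundingRect(c),np.round(r[0],1),np.round(r[1],1),np.arctan2(e[1],e[0])%np.pi); C.append(r[0])
print('mid',np.mean(C,0))
# head disc & marks
cv=lambda a,b:(140+(a+.5)/2-.5,60+(b+.5)/1.75-.5)
print('head',[onz(f,cv(*p),54).round(1) for p in [(360,128),(312,128),(409,128),(360,85),(360,172)]])
a,b=onz(f,cv(332,72),50),onz(f,cv(387,182),50); print('marks',a.round(1),b.round(1),((a+b)/2).round(1),np.arctan2(*(b-a)[[1,0]]))
E
```

```text
(303, 139, 34, 13) [536.6   2. ] [31.8 11.5] 0.93124855
(303, 117, 34, 13) [519.9  14.3] [31.5 10.4] 0.9666572
mid [528.24771118   8.1527977 ]
head [array([528.4,   8.5,  54. ]), array([514.3, -10.4,  54. ]), array([542.7,  27.8,  54. ]), array([509.5,  22.5,  54. ]), array([548.4,  -6.4,  54. ])]
marks [495.8  15.7  50. ] [562.    0.7  50. ] [528.9   8.2  50. ] -0.22267600027993667
```

```bash
python3 - <<'E'
from h import *
row(529.7,8.4,140,2.511)
E
```

```text
row [-0.0031, -0.0041, -0.0098] [3.924, 0.307, 8.957] norm mm 97.8 t 4.8333 F [ 0.2  0.2 -1.2] w 0.26753299753890936
```

>>> play_rows:
  steps:
    - [-0.003, -0.004, -0.01, 2, 0.15, 0, 1]
    - [-0.003, -0.004, -0.01, 3.92, 0.3, 1, 1]
    - [-0.003, -0.004, -0.01, 3.92, 0.3, 4, 1]
    - [-0.003, -0.004, -0.01, 3.92, 0.3, 7, 1]
    - [-0.003, -0.004, -0.01, 3.92, 0.3, 8.9, 1]
    - [-0.003, -0.004, -0.01, 3.92, 0.3, 8.9, 1]
    - [-0.003, -0.004, -0.01, 3.92, 0.3, 8.9, 1]
    - [-0.003, -0.004, -0.01, 3.92, 0.3, 8.9, 1]

```text
time_s: 5.5
eef_pos: [531.4, 7.8, 142.8]
tool_rot: [3.14, 0.004, 2.511]
contact_force: [1.1, 0.7, -1.2]
gripper_width: 0.267
grip_force: 98.0
```

```bash
python3 - <<'E'
from h import *
import pickle
f=grab('wrist'); pickle.dump(f,open('w3.pkl','wb')); s=sense(); print(s['eef_pos'],s['tool_rot'])
row(529.7,8.4,109,2.511)
c=cv2.resize(f['pixels'][130:330,200:440],None,fx=3,fy=3,interpolation=cv2.INTER_CUBIC); cv2.imwrite('pics/c4.png',c[:,:,::-1])
E
```

```text
[531.70485359   7.52162973 143.11455853] [3.13960882 0.00474228 2.51106592]
row [0.002, 0.0047, 0.0001] [0.23, -0.054, 3.41] norm mm 34.2 t 5.55 F [ 0.3 -0.3 -1.6] w 0.26928075659219886
```

View pics/c4.png

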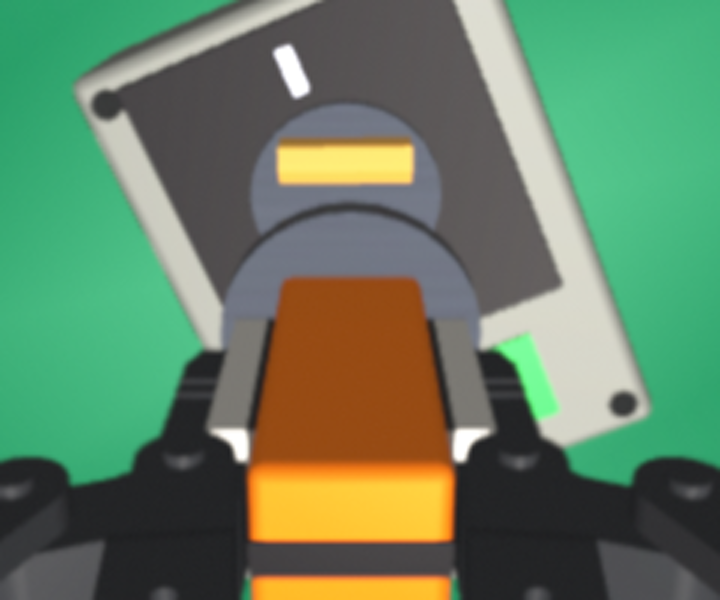

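The picture shows the collar centred over the screw head (crop x about 350 against 346), with the blade parallel to the bars. Descending now.

>>> play_rows:
  steps:
    - [0.002, 0.004, 0, 0.23, -0.05, 0.3, 1]
    - [0.002, 0.004, 0, 0.23, -0.05, 0.8, 1]
    - [0.002, 0.004, 0, 0.23, -0.05, 1.3, 1]
    - [0.002, 0.004, 0, 0.23, -0.05, 1.7, 1]
    - [0.002, 0.004, 0, 0.23, -0.05, 2.1, 1]
    - [0.002, 0.004, 0, 0.23, -0.05, 2.4, 1]
    - [0.002, 0.004, 0, 0.23, -0.05, 2.7, 1]
    - [0.002, 0.004, 0, 0.23, -0.05, 2.9, 1]
    - [0.002, 0.004, 0, 0.23, -0.05, 2.9, 1]
    - [0.002, 0.004, 0, 0.23, -0.05, 2.9, 1]

```text
time_s: 6.38
eef_pos: [528.7, 8.1, 112.4]
tool_rot: [-3.14, -0.002, 2.51]
contact_force: [0.6, 0.2, -1.4]
gripper_width: 0.265
grip_force: 98.0
```

```bash
python3 - <<'E'
from h import *
s=sense(); print(s['eef_pos'],s['tool_rot'],s['contact_force'],s['torque']); row(529.7,8.4,109,2.511)
E
```

```text
[528.65557395   8.09183677 112.36268859] [-3.14006882e+00 -1.96138854e-03  2.51027258e+00] [ 0.64526512  0.224046   -1.37489678] [-0.00534779 -0.01675443  0.00544967]
row [-0.0015, -0.002, -0.0007] [-0.067, 0.087, 0.336] norm mm 3.5 t 6.3833 F [ 0.6  0.2 -1.4] w 0.2652773412666697
```

>>> play_rows:
  steps:
    - [0, 0, 0, -0.06, 0.08, 0.1, 1]
    - [0, 0, 0, -0.06, 0.08, 0.2, 1]
    - [0, 0, 0, -0.06, 0.08, 0.3, 1]
    - [0, 0, 0, -0.06, 0.08, 0.4, 1]
    - [0, 0, 0, -0.06, 0.08, 0.4, 1]
    - [0, 0, 0, -0.06, 0.08, 0.4, 1]

```text
time_s: 6.88
eef_pos: [529.6, 8.4, 108.4]
tool_rot: [-3.14, -0.002, 2.51]
contact_force: [-0.6, -0.7, -0.3]
gripper_width: 0.267
grip_force: 98.0
```

```bash
python3 - <<'E'
from h import *
s=sense(); print(s['eef_pos'],s['tool_rot'],s['contact_force'],s['torque']); row(529.7,8.4,108.5,2.511)
E
```

```text
[529.56505419   8.36200285 108.41254147] [-3.14007323e+00 -1.88665110e-03  2.51028013e+00] [-0.60848367 -0.70445137 -0.31023283] [-0.00409276 -0.0074548   0.01094922]
row [-0.0015, -0.0019, -0.0007] [-0.009, 0.011, -0.009] norm mm 0.2 t 6.8833 F [-0.6 -0.7 -0.3] w 0.2671371708906263
```

>>> play_rows:
  steps:
    - [0, 0, 0.07, 0, 0, 0.03, 1]
    - [0, 0, 0.14, 0, 0, 0.04, 1]
    - [0, 0, 0.21, 0, 0, 0.04, 1]
    - [0, 0, 0.28, 0, 0, 0.04, 1]
    - [0, 0, 0.35, 0, 0, 0.04, 1]
    - [0, 0, 0.42, 0, 0, 0.04, 1]
    - [0, 0, 0.49, 0, 0, 0.04, 1]
    - [0, 0, 0.56, 0, 0, 0.04, 1]
    - [0, 0, 0.63, 0, 0, 0.04, 1]
    - [0, 0, 0.7, 0, 0, 0.04, 1]
    - [0, 0, 0.77, 0, 0, 0.04, 1]
    - [0, 0, 0.84, 0, 0, 0.04, 1]
    - [0, 0, 0.91, 0, 0, 0.04, 1]
    - [0, 0, 0.98, 0, 0, 0.04, 1]
    - [0, 0, 1.05, 0, 0, 0.04, 1]
    - [0, 0, 1.12, 0, 0, 0.04, 1]
    - [0, 0, 1.18, 0, 0, 0.04, 1]
    - [0, 0, 1.18, 0, 0, 0.04, 1]

```text
time_s: 8.38
eef_pos: [529.7, 7.9, 108.1]
tool_rot: [-3.14, 0.001, 1.328]
contact_force: [0.0, -2.4, -1.5]
gripper_width: 0.269
grip_force: 97.9
```

```bash
python3 - <<'E'
from h import *
s=sense(); print(s['eef_pos'],s['tool_rot'],s['contact_force'],s['torque']); row(529.7,8.4,108,1.341)
E
```

```text
[529.68824347   7.87158269 108.14189418] [-3.13981931e+00  1.49928364e-03  1.32849423e+00] [ 0.04812587 -2.44788092 -1.53086602] [-0.53564614  0.01789511  0.00981141]
row [-0.0018, 0.0015, -0.0125] [0.052, -0.012, 0.014] norm mm 0.5 t 8.3833 F [ 0.  -2.4 -1.5] w 0.26883612363533826
```

>>> play_rows:
  steps:
    - [0, 0, 0.05, 0, 0, 0, 1]
    - [0, 0, 0.1, 0, 0, 0, 1]
    - [0, 0, 0.15, 0, 0, 0, 1]
    - [0, 0, 0.2, 0, 0, 0, 1]
    - [0, 0, 0.2, 0, 0, 0, 1]

```text
time_s: 8.8
eef_pos: [529.6, 7.9, 108.1]
tool_rot: [-3.14, 0.002, 1.131]
contact_force: [-0.0, -3.8, -1.5]
gripper_width: 0.27
grip_force: 98.0
```

```bash
python3 - <<'E'
from h import *
import pickle
s=sense(); print(s['eef_pos'],s['tool_rot'],s['contact_force'],s['torque'])
for n in('wrist','side','top'):
    f=grab(n); pickle.dump(f,open(n+'4.pkl','wb')); 
    if n=='wrist': c=cv2.resize(f['pixels'][110:330,200:440],None,fx=3,fy=2.7,interpolation=cv2.INTER_CUBIC); cv2.imwrite('pics/c5.png',c[:,:,::-1])
E
```

```text
[529.6252496    7.8586892  108.12786005] [-3.13996855e+00  1.84568284e-03  1.13055640e+00] [-0.01627782 -3.8099102  -1.53909316] [-0.71508225  0.15224553  0.01153636]
```

View pics/c5.png

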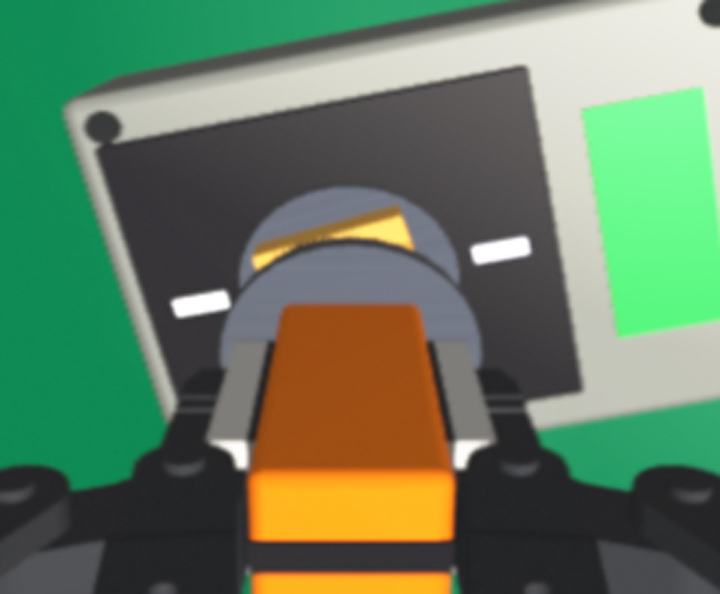

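The picture shows the bar nearly parallel to the white marks, about 0.08 rad short, which fits the blade's play. I turn it the rest of the way.

>>> play_rows:
  steps:
    - [0, 0, 0.03, 0, 0, 0, 1]
    - [0, 0, 0.06, 0, 0, 0, 1]
    - [0, 0, 0.09, 0, 0, 0, 1]
    - [0, 0, 0.11, 0, 0, 0, 1]
    - [0, 0, 0.11, 0, 0, 0, 1]

```text
time_s: 9.37
eef_pos: [529.6, 8.0, 108.1]
tool_rot: [-3.14, 0.002, 1.021]
contact_force: [-0.3, -4.6, -0.5]
gripper_width: 0.264
grip_force: 98.1
```

```bash
cat > bar.py <<'E'
from h import *
s=sense(); print(s['eef_pos'],s['tool_rot'],s['contact_force'],s['torque'])
f=grab('wrist'); hsv=cv2.cvtColor(f['pixels'],cv2.COLOR_RGB2HSV)
c0=proj(f,np.array([528.4,8.3,64.])); print(c0)
def seg(m):
    k=np.zeros_like(m); x,y=c0.astype(int); k[y-70:min(y+25,215),x-75:x+80]=255; m=m&k
    cs,_=cv2.findContours(m,cv2.RETR_EXTERNAL,cv2.CHAIN_APPROX_NONE); return [c for c in cs if cv2.contourArea(c)>30]
# upper (far) edge of the bar: topmost bright brass pixel per column, z=64
m=cv2.inRange(hsv,(15,60,200),(35,255,255))
for c in seg(m):
    x,y,w,h=cv2.boundingRect(c); M=np.zeros_like(m); cv2.drawContours(M,[c],-1,255,-1)
    P=np.array([onz(f,(u,np.nonzero(M[:,u])[0][0]),64)[:2] for u in range(x+3,x+w-4)])
    v=cv2.fitLine(P.astype(np.float32),cv2.DIST_HUBER,0,.01,.01).ravel(); print('bar',(x,y,w,h),np.arctan2(v[1],v[0]))
for c in seg(cv2.inRange(hsv,(0,0,225),(180,40,255))):
    M=cv2.moments(c); print('mark',cv2.contourArea(c),onz(f,(M['m10']/M['m00'],M['m01']/M['m00']),50).round(1))
E
python3 bar.py
```

```text
[529.57700938   8.04131034 108.09735685] [-3.13997125e+00  1.86352942e-03  1.02089535e+00] [-0.25813829 -4.56621887 -0.54604432] [-1.1544259   0.12538345  0.02837869]
[315.33808207 219.83007202]
bar (311, 190, 26, 12) -0.22517584
mark 98.0 [561.9   0.   50. ]
```

>>> play_rows:
  steps:
    - [0, 0, 0.03, 0, 0, 0, 1]
    - [0, 0, 0.03, 0, 0, 0, 1]
    - [0, 0, -0.08, 0, 0, 0, 1]
    - [0, 0, -0.18, 0, 0, 0, 1]
    - [0, 0, -0.26, 0, 0, 0, 1]
    - [0, 0, -0.26, 0, 0, -0.2, 1]
    - [0, 0, -0.26, 0, 0, -0.6, 1]
    - [0, 0, -0.26, 0, 0, -1.2, 1]
    - [0, 0, -0.26, 0, 0, -2, 1]
    - [0, 0, -0.26, 0, 0, -4, 1]
    - [0, 0, -0.26, 0, 0, -7, 1]
    - [0, 0, -0.26, 0, 0, -10, 1]
    - [0, 0, -0.26, 0, 0, -12.5, 1]
    - [0, 0, -0.26, -4, 0, -12.5, 1]
    - [0, 0, -0.26, -4, 0, -12.5, 1]
    - [0, 0, -0.26, -4, 0, -12.5, 1]
    - [0, 0, -0.26, -4, 0, -12.5, 1]

```text
time_s: 10.83
eef_pos: [508.9, -25.7, 233.6]
tool_rot: [-3.14, 0.0, 1.279]
contact_force: [0.9, 0.9, -1.7]
gripper_width: 0.268
grip_force: 98.3
```

```bash
sed -i 's/y+25,215/y+60,230/' bar.py; python3 bar.py; python3 - <<'E'
from h import *
row(464.6,231.5,230,1.926)
f=grab('wrist');hsv=cv2.cvtColor(f['pixels'],cv2.COLOR_RGB2HSV); save(f,'w6')
c=cv2.resize(f['pixels'][60:400,140:500],None,fx=2,fy=1.75,interpolation=cv2.INTER_CUBIC); cv2.imwrite('pics/c6.png',c[:,:,::-1])
E
```

```text
[508.93380709 -25.66168774 233.56685706] [-3.13990174e+00  2.70443677e-04  1.27885536e+00] [ 0.92228886  0.89590402 -1.69982715] [ 0.0174935  -0.0150329  -0.00532551]
[326.45481981 134.91141352]
bar (311, 140, 34, 12) -0.24048658
bar (310, 118, 34, 12) -0.21472482
mark 32.0 [495.4  15.9  50. ]
mark 33.0 [5.622e+02 1.000e-01 5.000e+01]
row [-0.0023, -0.0004, -0.6463] [23.33, -11.625, 0.341] norm mm 260.7 t 10.8833 F [-0.1  0.5 -2.2] w 0.26497247133103824
```

View pics/c6.png

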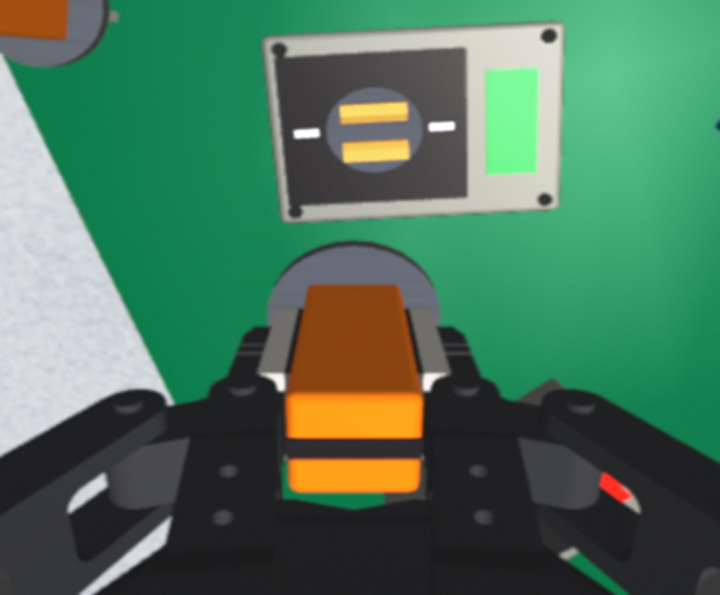

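The bars are in line with the white marks, so the screw is home, and the key sits in the hand as before. Returning the key.

>>> play_rows:
  steps:
    - [0, 0, -0.1, 3.5, -1.7, 0.2, 1]
    - [0, 0, -0.2, 7, -3.4, 0.2, 1]
    - [0, 0, -0.3, 10.5, -5.2, 0.2, 1]
    - [0, 0, -0.4, 14, -6.9, 0.2, 1]
    - [0, 0, -0.5, 17.5, -8.6, 0.2, 1]
    - [0, 0, -0.6, 20.5, -10.2, 0.2, 1]
    - [-0.002, 0, -0.645, 22.3, -11.2, 0.2, 1]
    - [-0.002, 0, -0.645, 23.33, -11.6, 0.2, 1]
    - [-0.002, 0, -0.645, 23.33, -11.6, 0.2, 1]
    - [-0.002, 0, -0.645, 23.33, -11.6, 0.2, 1]
    - [-0.002, 0, -0.645, 23.33, -11.6, 0.2, 1]
    - [-0.002, 0, -0.645, 23.33, -11.6, 0.2, 1]

```text
time_s: 11.93
eef_pos: [465.1, 229.9, 231.1]
tool_rot: [-3.141, 0.0, 1.923]
contact_force: [-0.4, 0.2, -2.0]
gripper_width: 0.266
grip_force: 98.3
```

```bash
python3 - <<'E'
from h import *
print(sense()['eef_pos']);row(465,231.8,110,1.924)
E
```

```text
[465.07661607 229.85531143 231.08736858]
row [-0.0007, 0.0002, -0.001] [0.188, 0.068, 12.109] norm mm 121.1 t 11.9333 F [-0.4  0.2 -2. ] w 0.2656985883794024
```

Down to TCP z of about 110 (tip at about 56, above the 45 mm block), then check.

>>> play_rows:
  steps:
    - [0, 0, -0.001, 0.19, 0.07, 2, 1]
    - [0, 0, -0.001, 0.19, 0.07, 5, 1]
    - [0, 0, -0.001, 0.19, 0.07, 8, 1]
    - [0, 0, -0.001, 0.19, 0.07, 10.5, 1]
    - [0, 0, -0.001, 0.19, 0.07, 11.8, 1]
    - [0, 0, -0.001, 0.19, 0.07, 11.8, 1]
    - [0, 0, -0.001, 0.19, 0.07, 11.8, 1]
    - [0, 0, -0.001, 0.19, 0.07, 11.8, 1]

```text
time_s: 12.6
eef_pos: [465.7, 232.7, 114.3]
tool_rot: [3.14, 0.0, 1.925]
contact_force: [-0.3, 0.5, -1.4]
gripper_width: 0.269
grip_force: 98.3
```

```bash
python3 - <<'E'
from h import *
print(sense()['eef_pos']);row(465,231.8,63,1.924)
E
```

```text
[465.66645546 232.72946414 114.34945145]
row [0.0017, 0.0, 0.001] [-0.064, -0.103, 5.135] norm mm 51.4 t 12.6 F [-0.3  0.5 -1.4] w 0.26913250808637856
```

>>> play_rows:
  steps:
    - [0.001, 0, 0.001, -0.06, -0.1, 0.6, 1]
    - [0.001, 0, 0.001, -0.06, -0.1, 1.3, 1]
    - [0.001, 0, 0.001, -0.06, -0.1, 2, 1]
    - [0.001, 0, 0.001, -0.06, -0.1, 2.7, 1]
    - [0.001, 0, 0.001, -0.06, -0.1, 3.4, 1]
    - [0.001, 0, 0.001, -0.06, -0.1, 4, 1]
    - [0.001, 0, 0.001, -0.06, -0.1, 4.4, 1]
    - [0.001, 0, 0.001, -0.06, -0.1, 4.7, 1]
    - [0.001, 0, 0.001, -0.06, -0.1, 4.8, 1]
    - [0.001, 0, 0.001, -0.06, -0.1, 4.8, 1]
    - [0.001, 0, 0.001, -0.06, -0.1, 4.8, 1]

```text
time_s: 13.52
eef_pos: [464.0, 232.2, 65.3]
tool_rot: [-3.141, -0.0, 1.925]
contact_force: [-0.1, 0.8, -1.8]
gripper_width: 0.268
grip_force: 98.3
```

```bash
python3 - <<'E'
from h import *
print(sense()['eef_pos']);row(465,231.8,63,1.924)
E
```

```text
[463.99360529 232.23794765  65.31874969]
row [-0.001, -0.0001, 0.0014] [-0.076, 0.079, 0.232] norm mm 2.6 t 13.5167 F [-0.1  0.8 -1.8] w 0.26813283935140125
```

>>> play_rows:
  steps:
    - [0, 0, 0, -0.04, 0.04, 0.1, 1]
    - [0, 0, 0, -0.04, 0.04, 0.18, 1]
    - [0, 0, 0, -0.04, 0.04, 0.24, 1]
    - [0, 0, 0, -0.04, 0.04, 0.26, 1]
    - [0, 0, 0, -0.04, 0.04, 0.26, 1]
    - [0, 0, 0, -0.04, 0.04, 0.26, 1]
  grip_force: 30

```text
time_s: 14.02
eef_pos: [464.5, 232.0, 62.8]
tool_rot: [-3.141, -0.0, 1.925]
contact_force: [-0.8, 0.2, 1.8]
gripper_width: 0.269
grip_force: 98.9
```

>>> play_rows:
  steps:
    - [0, 0, 0, 0, 0, 0, 2.6]
    - [0, 0, 0, 0, 0, 0, 2.9]
    - [0, 0, 0, 0, 0, 0, 3.5]
    - [0, 0, 0, 0, 0, 0, 5]
    - [0, 0, 0, 0, 0, 0, 7]
    - [0, 0, 0, 0, 0, 0, 8.5]
    - [0, 0, 0, 0, 0, 0, 8.5]
    - [0, 0, 0, 0, 0, 0, 8.5]
    - [0, 0, 0, 0, 0, -1, 8.5]
    - [0, 0, 0, 0, 0, -3, 8.5]
    - [0, 0, 0, 0, 0, -6, 8.5]
    - [0, 0, 0, 0, 0, -10, 8.5]
    - [0, 0, 0, 0, 0, -14, 8.5]
    - [0, 0, 0, 0, 0, -18, 8.5]
    - [0, 0, 0, 0, 0, -18.5, 8.5]
    - [0, 0, 0, 0, 0, -18.5, 8.5]
    - [0, 0, 0, 0, 0, -18.5, 8.5]

```text
time_s: 15.43
eef_pos: [464.2, 231.9, 247.6]
tool_rot: [-3.14, -0.0, 1.925]
contact_force: [-0.1, -0.0, 0.4]
gripper_width: 0.999
grip_force: 0.0
```

```bash
python3 - <<'E'
from h import *
print(sense()['eef_pos'])
f=grab('wrist'); hsv=cv2.cvtColor(f['pixels'],cv2.COLOR_RGB2HSV)
m=cv2.inRange(hsv,(4,190,200),(24,255,255)); k=np.zeros_like(m);k[140:215,290:345]=255; m&=k
m=cv2.morphologyEx(m,cv2.MORPH_CLOSE,np.ones((9,9)))
c=max(cv2.findContours(m,0,cv2.CHAIN_APPROX_NONE)[0],key=cv2.contourArea)
W=np.array([onz(f,p[0].astype(float),111)[:2] for p in c],np.float32); print(cv2.minAreaRect(W))
c=cv2.resize(f['pixels'][100:230,250:390],None,fx=5,fy=4.5,interpolation=cv2.INTER_CUBIC); cv2.imwrite('pics/c7.png',c[:,:,::-1])
E
```

```text
[464.2338032 231.8902097 247.6490179]
((463.41790771484375, 232.55859375), (22.744327545166016, 22.338340759277344), 20.362995147705078)
```

View pics/c7.png

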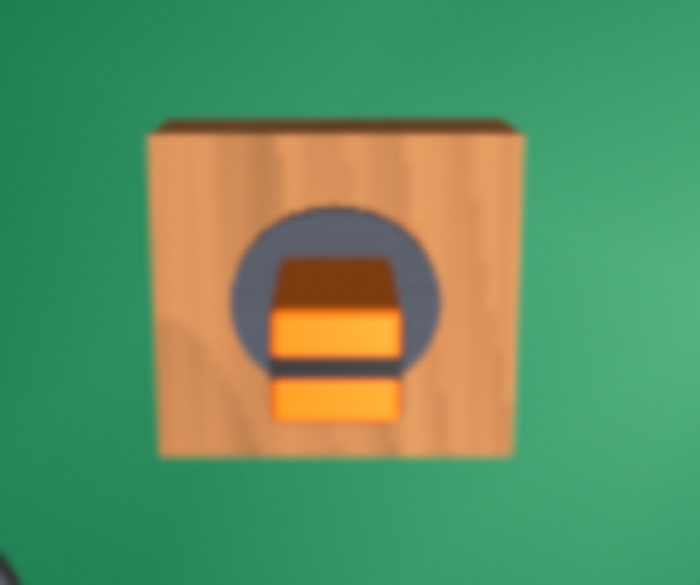

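The key stands upright and centred in its stand, and the gripper is clear of it.

```bash
python3 -c "
from rig import order
print(order.hand_in())"
```

```text
the job is handed in; nothing more can be done
None
```

The job is handed in: the green-tagged counter's screw is turned home (its slot is in line with the white marks), the red-tagged counter was left alone, and the key is back upright in its stand and released. The hand-in gave no verdict.

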